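# Refill the spring-fed jam portion tray

### The job

Refill the jam dispenser: slide the strip of jam portions off the loading deck into the channel, pushing the spring follower back until the strip's tail end drops down behind the sill and the whole strip lies flat in the channel. Then swing the cover fully shut over it. Leave the other things on the table where they are.

Things in the scene. Friction and masses are not known exactly. Their poses are not given: they have to be found in the camera images.
- feeder: The jam dispenser: low aluminium tray 337 x 102 mm, fixed on the table across the robot's front. Origin: on the table under the middle of the sill. x = loading direction along the tray, y = across it towards the robot, z up. x = -160 to 0 mm is the loading deck, at x = 0 the sill, then the channel to x = 174 mm.
- deck (a point): Middle of the grey loading deck's top (feeder x = -80, z = 18 mm). Side curbs 8 mm high, inner faces at y = +-46 mm; over the last 45 mm before the sill a funnel, 13 mm high, narrows to the channel's width.
- sill (a point): Middle of the sill's upper edge (feeder x = 0, z = 18 mm): the deck ends here in an upright step, 8 mm down to the channel floor. Channel: floor at z = 10 mm, 59 mm wide inside, walls up to z = 33 mm.
- strip: The refill: rigid white carrier 124 x 54 mm with three jam tubs in a row, about 0.1 kg, lying a little askew on the deck, nose to the channel; its tail may overhang the deck's outer end. Origin: centre of the underside; x from tail to nose, z up. Tub lids 19 mm above the underside, nose wall 9 mm high; tail wall: an upright tab 40 mm wide, 24 mm high.
- strip_tail (a point): Middle of the lower edge of the strip's tail end (strip x = -62 mm). Loaded, it is down on the channel floor against the sill (feeder x = 0 to 2, z = 10 mm). Once past the sill the tail sinks as the pusher moves down along it; friction on the pusher can hold it up. Let go with the tail not down, the strip is pushed back out.
- strip_nose (a point): Middle of the lower edge of the strip's nose end (strip x = +62 mm). Pushed in, the strip tips nose-down over the sill once its middle has passed it, before the nose meets the follower.
- follower (a joint): Travel (m) of the spring follower, a black paddle 54 mm wide, 21 mm high in the channel: 0 at rest, its face then 88 mm past the sill; grows along the loading direction to 0.058 at most. It pushes back towards the sill with about 4 N throughout; its slippery face leans 17 degrees over the nose and holds it down. With the strip loaded it reads about 0.036.
- cover (a joint): Angle (rad) of the milky clear cover with aluminium edges: 0 = shut, level over the channel; 1.57 = upright; it starts open, leaning back away from the robot. It spans feeder x = 39 to 176 mm and must be open while the strip goes in. Damped hinge, 1 to 2 N at the free edge: left alone it stays where it is above about 1 rad; lower, it sinks shut.
- cover_edge (a point): Middle of the cover's free edge, an aluminium bar 137 mm long along the tray, 8 mm thick, 12 mm deep, with a small thumb lip outside it; 74.5 mm from the hinge axis; the panel between is 3 mm thick, centred on the hinge axis. Shut, it lies at z = 34 mm on the robot's side of the channel.
- cover_hinge (a point): Middle of the cover's hinge axis, which runs along the feeder's x on the side away from the robot, at y = -36 mm, z = 34.5 mm of the feeder.
- honey_jar: Bystander: honey jar, 65 mm wide, 86 mm high; origin under its centre.
- sugar_caddy: Bystander: black caddy with sugar packets, 52 x 66 x 71 mm; origin under its centre.
- jam_single: Bystander: single jam tub, 37 x 50 x 16 mm; origin under its centre.
Not all that is in view belongs to the job. Several things have the shape of the strip; the one meant has the colours described above.

How it is judged (in metres and radians):
On the way:
1. the strip has pushed the follower back and its tail is down behind the sill, with the cover still open (value of joint follower above 0.031 m and z of strip_tail in the frame of feeder below 0.0135 m and x of strip_tail in the frame of feeder above -0.002 m and value of joint cover above 0.5 rad), for 0.2 s.
At the end, for the whole second after the job is handed in: The strip lies flat on the channel floor (nose and tail within 3.5 mm of it), its tail against the sill (within 6 mm), the follower pushed back at least 31 mm by it, the strip at rest, and the cover shut to within 0.06 rad (value of joint cover below 0.06 rad and value of joint follower above 0.031 m and z of each of strip_tail, strip_nose in the frame of feeder below 0.0135 m and x of strip_tail in the frame of feeder between -0.002 and 0.006 m and linear speed of strip below 0.01 m/s); the robot touches nothing.
It fails at once if a bystander is pushed away by more than 20 mm (distance of any of honey_jar, sugar_caddy, jam_single from where it was at the start of the episode above 0.02 m).
It also fails if it takes over 48 s, if anything falls off the work surface, if the arm or the gripper's body presses on something with over 40 N, if the wrist force passes 120 N, or if a joint passes its speed limit or range.

### The arm

A 7-joint arm with a two-finger parallel gripper is mounted at the origin on a cart in front of the work surface, level with it; the furniture and walls round the work are solid. World frame = base frame: x ahead of the robot, y to its left, z up, the work surface at z = 0. Lengths are in mm, angles in rad, forces in N, time in s.
With the tool pointing down it reaches from about 425 to 875 mm from the base axis. Payload 4.7 kg.
Tool frame: the origin (TCP) lies midway between the tips of the shut fingers; the grasp point (between the pads) lies 19 mm behind it; y points along the fingers, x is the direction in which the jaws open and shut, and the axes are right-handed (so a half turn about y gives the same grasp; the last joint's range is limited). The gripper opens to 85 mm and grips with 20 to 120 N. Pads are 22 mm wide; open, the fingers measure 114 mm over their backs; the gripper's body (76 mm by 85 mm) begins 54 mm behind the grasp point. The pads swing forward as they close: fully open they stand 13 mm farther back than shut.
Start: joints at [1.323, 0.321, -0.07, 1.45, 0.023, 1.371, -0.057], TCP at [168.212, -627.877, 231.349] pointing down, gripper open.
Joint ranges: [-2.86, 2.86], [-0.3, 2.09], [-1.38, 1.24], [0.06, 2.45], [-1.56, 4.7], [0.09, 2.05], [-2.69, 2.69]. Speed limits (rad/s): [2.57, 2.57, 3.14, 3.14, 3.14, 3.14, 3.14].

### API

Orientations are given as a rotation vector (axis times angle).
In Python, from plant import manip, effector, solver, read_state, capture, regions_of, tip_of gives the robot as it stands. Calls block until the motion is done:
- manip.reach(position, orientation): joint-space move of the TCP to a pose.
- manip.movel(position, rotation=None, v=150): straight line of the TCP; rotation=None keeps the orientation; v is the mean speed in mm/s.
- manip.move_joints(angles): joint-space move.
- effector.set_gripper(opening, grip_force=None): opening from 0.0 (shut) to 1.0 (fully open); grip_force is the grip in N (None keeps the last); returns when the fingers have stopped.
- manip.sleep(seconds).
- solver.inverse_kinematics(position, orientation): joint angles nearest the present ones, or None.
- read_state(): the state.
- capture(name): name is "side" or "top"; returns a dict with "pixels" (400x640x3 uint8, red, green, blue), "depth" (400x640 float32, mm along the optical axis (not along the pixel's ray), 0 where there is no reading), "K" (3x3 intrinsics, pixels), "k1" (the pictures are not rectified: a ray, as slopes to the right and down, at radius r is drawn at 1 + k1 r^2 times it, then the intrinsics apply), "rvec" (rotation vector, rad) and "tvec" (3), from world to camera coordinates, as OpenCV has them. Camera axes: x right, y down, z forward; pixel columns grow to the right and rows downward; lengths in mm; the calibration is good to about 2 mm. A picture is of the moment at which its call begins.
A pose or a line that the arm cannot do raises manip.MotionError and nothing moves.
- manip.close_job(): hands the job in, once; it reports no verdict.
Trained networks look in the newest picture that a camera, given by its name, has taken for a name from the list of things; names that differ only in an ending like _2 or _b are one class to them, and where a whole thing is asked for, a point or a joint stands for the part that bears it (a point fixed in the world has none). Each returns a list of dicts, best first, with "conf" (0 to 1); they miss things now and then, are a little off and sometimes report something else, mostly with a low value. They report only what shows in the picture. A call takes as long as a camera call. They do not tell look-alikes from the thing itself.
- regions_of(name, camera): "region" (400x640 bool, what is visible of it) and "box" ([left, top, width, height] as shares, 0 to 1, of the picture: columns of its width, rows of its height, round what is visible of it).
- tip_of(name, camera): "at" ([column, row] as shares, 0 to 1, of the picture: columns of its width, rows of its height: a listed point, or the origin of a listed thing).
The state is a dict: "time": time; "joint_positions": joint angles; "joint_velocities": joint speeds; "tau": joint torques, N m; "tcp_pos": TCP position; "eef_rot": TCP orientation; "contact_force": force on the tool from outside, world axes, zero at the start; "wrist_torque": the same for the moment, N m; "width": opening from 0.0 (shut) to 1.0 (fully open).
Only numpy, scipy, OpenCV 4.12 (cv2) and the standard library are available. Lean on these libraries where they do the work, as an engineer would, in place of code of your own. Each camera call takes 0.05 s, during which the arm holds its last target.

## Working session

There is one attempt and no reset: what is moved stays moved. The work goes in short steps, each a Python script; the robot and the scene stay as the last script left them, time stands still between calls to the robot, and variables do not carry over. Pictures are saved under pics/ and viewed, and the job is handed in when it is done.

```bash
ls; mkdir -p pics; cat > h.py <<'E'
import numpy as np, cv2
from scipy.spatial.transform import Rotation as R
from plant import manip, effector, solver, read_state, capture, regions_of, tip_of
def save(img,name): cv2.imwrite('pics/'+name,cv2.cvtColor(img,cv2.COLOR_RGB2BGR))
def ray(c,u,v):
    K=c['K'];x=(u-K[0,2])/K[0,0];y=(v-K[1,2])/K[1,1]
    rd=np.hypot(x,y);r=rd
    for _ in range(20): r=rd/(1+c['k1']*r*r)
    s=r/rd if rd>0 else 1
    return np.array([x*s,y*s,1.])
def Rt(c): return R.from_rotvec(np.array(c['rvec']).ravel()).as_matrix(),np.array(c['tvec']).ravel()
def at_z(c,u,v,z):
    M,t=Rt(c);o=-M.T@t;d=M.T@ray(c,u,v);return o+d*(z-o[2])/d[2]
def at_d(c,u,v):
    M,t=Rt(c);d=c['depth'][int(round(v)),int(round(u))];return M.T@(ray(c,u,v)*d-t)
def proj(c,p):
    M,t=Rt(c);q=M@np.array(p)+t;s=q[:2]/q[2];s=s*(1+c['k1']*(s@s));return np.array(c['K'])[:2,:2]@s+np.array(c['K'])[:2,2]
E
python3 - <<'E'
from h import *
for n in('side','top'):
    c=capture(n);save(c['pixels'],n+'0.png')
    M,t=Rt(c);print(n,-M.T@t,c['k1'])
    for k in ['deck','sill','strip','strip_tail','strip_nose','cover_edge','cover_hinge','feeder','honey_jar','sugar_caddy','jam_single']:
        for d in tip_of(k,n)[:3]:
            u,v=d['at'][0]*640,d['at'][1]*400
            print(k,round(d['conf'],2),round(u,1),round(v,1),at_d(c,min(u,639),min(v,399)).round(0))
print(read_state()['time'],read_state()['eef_rot'])
E
```

```text
pics
side [ 173.1033762  1040.63996676  477.58986269] -0.0937528453854532
deck 0.98 383.3 203.4 [ 448. -105.   27.]
deck 0.47 375.9 212.3 [455. -53.  19.]
sill 0.91 375.8 216.2 [450. -36.  15.]
sill 0.25 353.3 187.1 [ 584. -254.   12.]
strip 0.89 392.3 199.5 [ 424. -115.   39.]
strip 0.69 345.3 305.6 [389. 395.  18.]
strip_tail 0.92 399.2 194.5 [ 420. -184.   31.]
strip_nose 0.94 382.7 207.1 [446. -93.  21.]
cover_edge 0.68 332.6 192.6 [534.  72. 108.]
cover_edge 0.19 354.8 187.2 [ 578. -250.   13.]
cover_hinge 0.84 347.4 220.5 [499.  60.  34.]
cover_hinge 0.32 393.4 198.7 [ 423. -120.   40.]
feeder 0.87 375.0 224.1 [433.  34.  23.]
honey_jar 0.96 310.1 291.8 [465. 379.  21.]
honey_jar 0.61 372.6 222.6 [436.  47.  33.]
honey_jar 0.24 374.4 212.4 [458. -50.  20.]
sugar_caddy 0.58 354.7 186.0 [ 578. -250.   17.]
jam_single 0.65 347.8 306.8 [385. 394.  16.]
top [ 288.99319199  -10.0564962  1328.64308355] -0.09113485471677552
deck 0.95 360.8 241.5 [ 437. -115.   42.]
sill 0.64 336.2 236.5 [452. -41.  16.]
strip 0.71 373.5 243.8 [ 432. -153.   42.]
strip 0.71 438.7 154.0 [ 733. -359.   18.]
strip_tail 0.88 418.2 141.2 [ 779. -296.   -2.]
strip_tail 0.7 395.8 246.0 [ 434. -227.   -3.]
strip_nose 0.64 458.9 162.2 [ 715. -430.   -1.]
strip_nose 0.63 353.1 239.1 [446. -93.  22.]
cover_edge 0.57 308.2 200.6 [541.  46. 107.]
cover_hinge 0.66 301.2 213.7 [513.  68.  42.]
feeder 0.86 336.5 234.0 [460. -42.  16.]
feeder 0.53 199.8 250.3 [388. 374.  14.]
honey_jar 0.64 212.8 221.0 [470. 323.  89.]
sugar_caddy 0.74 409.9 194.7 [ 583. -256.   67.]
1.2 [-1.32177374  1.01423201 -1.01412857]
```

View images.

View pics/side0.png

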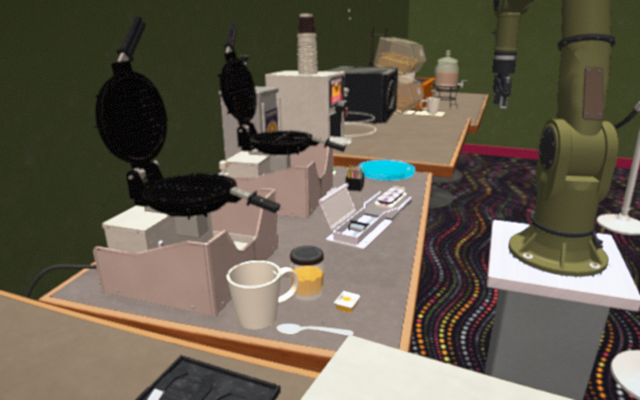

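View pics/top0.png

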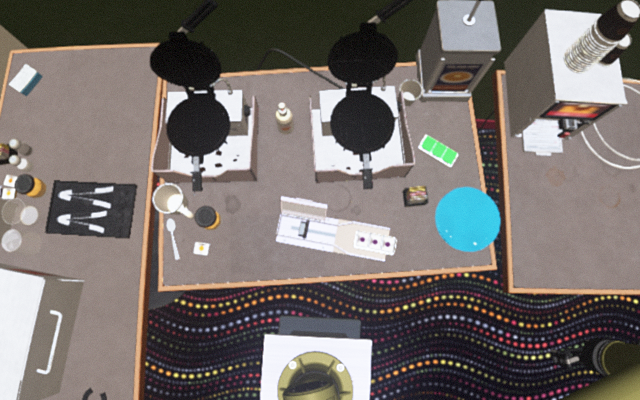

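```bash
python3 - <<'E'
import cv2
a=cv2.imread('pics/top0.png')[180:270,260:430];cv2.imwrite('pics/top0c.png',cv2.resize(a,None,fx=4.6,fy=4.6,interpolation=cv2.INTER_CUBIC))
a=cv2.imread('pics/side0.png')[140:270,300:430];cv2.imwrite('pics/side0c.png',cv2.resize(a,None,fx=4.6,fy=4.6,interpolation=cv2.INTER_CUBIC))
E
```

```text
(no output)
```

View pics/top0c.png

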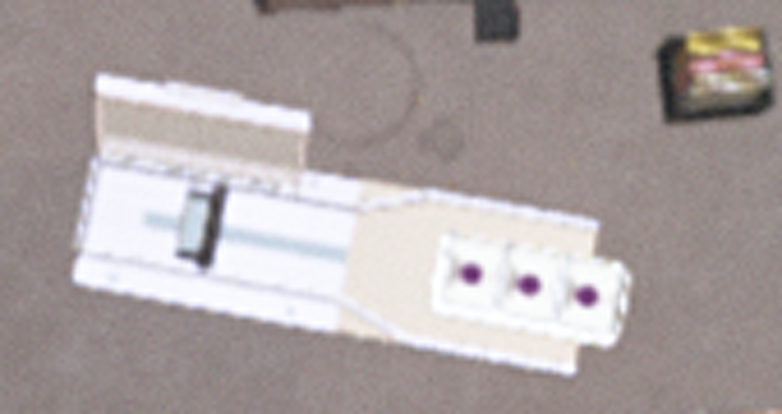

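View pics/side0c.png

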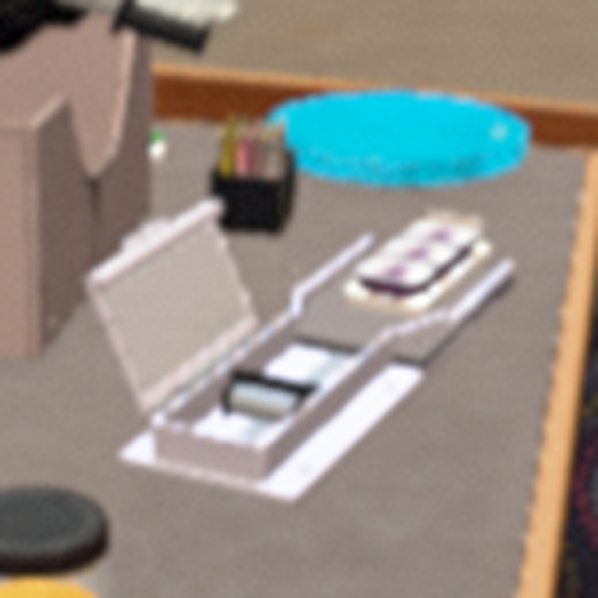

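```bash
cat > model.py <<'E'
from h import *
def F(x,y,yaw): # feeder frame->world; yaw = angle of feeder x from world +Y toward +X
    s,c=np.sin(yaw),np.cos(yaw)
    ex=np.array([s,c,0]);ey=np.array([-c,s,0])
    return lambda p: np.array([x,y,0])+ex*p[0]+ey*p[1]+np.array([0,0,p[2]])
def segs(th=None):
    S=[]
    for s in(1,-1):
        S+=[((-160,46*s,26),(-45,46*s,26)),((-45,46*s,31),(0,29.5*s,31)),((0,29.5*s,33),(174,29.5*s,33))]
        S+=[((-160,51*s,0),(177,51*s,0))]
    S+=[((0,-29.5,18),(0,29.5,18)),((-160,-46,18),(-160,46,18)),((174,-29.5,33),(174,29.5,33)),((88,-27,31),(88,27,31)),((39,-36,34.5),(176,-36,34.5)),((177,-51,0),(177,51,0))]
    if th: 
        e=(-36+74.5*np.cos(th),34.5+74.5*np.sin(th)); S+=[((39,)+e,(176,)+e)]
    return S
def overlay(c,box,f,name,S,sc,extra=()):
    x0,y0,x1,y1=box
    a=cv2.resize(c['pixels'][y0:y1,x0:x1],None,fx=sc,fy=sc,interpolation=cv2.INTER_CUBIC)
    for A,B in S:
        p=[tuple(((proj(c,f(q))-[x0,y0]+.5)*sc).astype(int)) for q in(A,B)]
        cv2.line(a,tuple(map(int,p[0])),tuple(map(int,p[1])),(255,0,0),1)
    for q in extra:
        p=((proj(c,q)-[x0,y0]+.5)*sc).astype(int); cv2.circle(a,tuple(map(int,p)),3,(0,160,0),-1)
    save(a,name)
E
python3 - <<'E'
from model import *
import pickle
cs={n:capture(n) for n in('side','top')}
pickle.dump(cs,open('c0.pkl','wb'))
p=at_z(cs['top'],336.1,235.4,18);print(p)
f=F(p[0],p[1],.178)
overlay(cs['top'],(262,188,422,270),f,'ov_t1.png',segs(1.9),5)
overlay(cs['side'],(310,160,430,260),f,'ov_s1.png',segs(1.9),6)
E
```

```text
[455.11093727 -40.76549929  18.        ]
```

View pics/ov_t1.png

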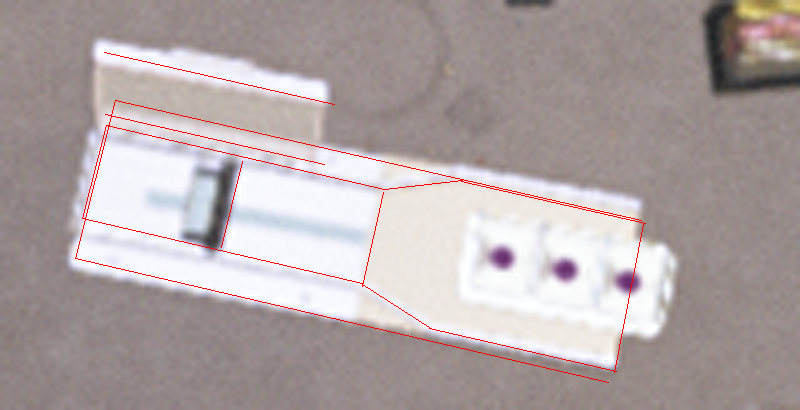

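View pics/ov_s1.png

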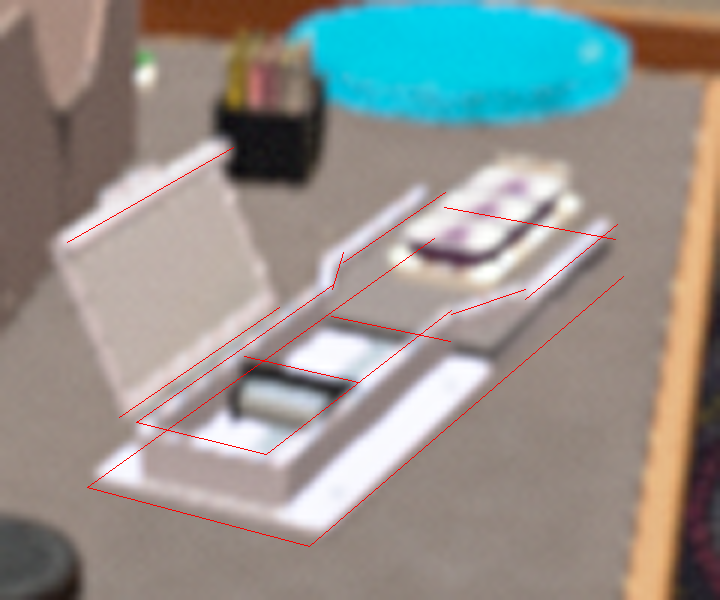

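```bash
python3 - <<'E'
from model import *
import pickle
from scipy.optimize import least_squares
cs=pickle.load(open('c0.pkl','rb'))
P=[('top',(642,200),(-160,-48,26)),('top',(615,368),(-160,48,26)),('top',(72,268),(177,51,2)),('top',(384,165),(0,-51,18)),('top',(358,320),(0,51,18)),
('top',(226,202),(91,0,31)),
('side',(325,530),(177,51,0)),('side',(97,473),(177,-51,0)),('side',(608,222),(-160,48,26)),('side',(425,188),(-160,-48,26)),('side',(330,322),(0,-29.5,18)),('side',(494,360),(0,51,0))]
def uv(n,q):
    return (np.array(q)+.5)/5-.5+[262,188] if n=='top' else (np.array(q)+.5)/6-.5+[310,160]
def res(p,full=False):
    f=F(*p[:3]);r=[proj(cs[n],f(q))-uv(n,a) for n,a,q in P]
    return np.array(r) if full else np.ravel(r)
s=least_squares(res,[460,-41,.15],loss='soft_l1');print(s.x);print(res(s.x,1).round(1).tolist())
f=F(*s.x)
overlay(cs['top'],(262,188,422,270),f,'ov_t2.png',segs(1.9),5)
overlay(cs['side'],(310,160,430,260),f,'ov_s2.png',segs(1.9),6)
for n in cs:
  ps=[i for i in range(len(P)) if P[i][0]==n]
  s=least_squares(lambda p:np.ravel(res(p,1)[ps]),[460,-41,.15],loss='soft_l1');print(n,s.x)
E
```

```text
[ 4.55825544e+02 -4.03162435e+01  1.40276589e-01]
[[0.4, 1.6], [0.8, -0.9], [0.4, -0.1], [0.6, -1.6], [-0.3, -0.0], [-0.2, 1.0], [-0.0, 3.0], [-0.1, 3.3], [0.1, -0.0], [0.4, 0.4], [-0.3, -0.9], [-0.3, 4.5]]
side [ 4.59251422e+02 -5.33208850e+01  1.44424916e-01]
top [ 4.55711614e+02 -3.94019769e+01  1.41297207e-01]
```

View pics/ov_t2.png

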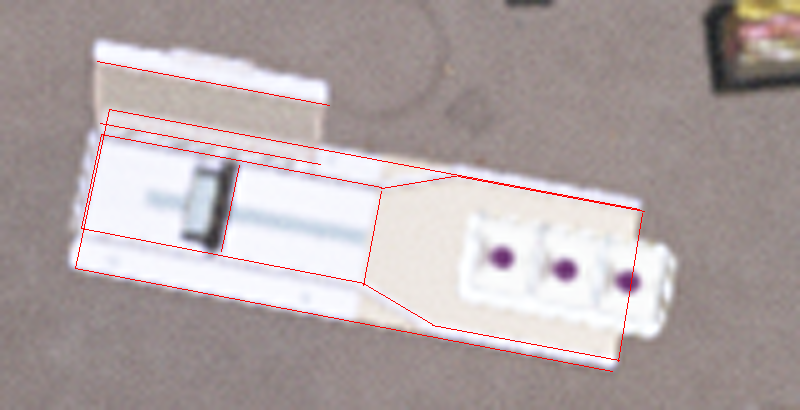

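View pics/ov_s2.png

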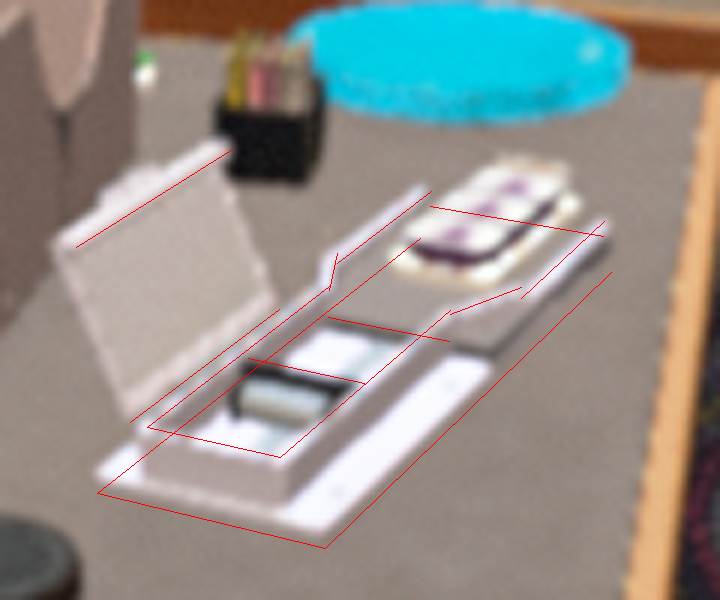

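```bash
python3 - <<'E'
from model import *
import pickle
from scipy.optimize import least_squares
cs=pickle.load(open('c0.pkl','rb'))
P=[('top',(642,202),(-160,-48.5,26)),('top',(614,366),(-160,48.5,26)),('top',(72,268),(177,51,9)),('top',(384,165),(0,-51,18)),('top',(358,320),(0,51,18)),
('top',(95,232),(174,29.5,33)),
('side',(325,525),(177,51,8)),('side',(99,470),(177,-51,8)),('side',(608,222),(-160,48,26)),('side',(425,188),(-160,-48,26)),('side',(330,322),(0,-29.5,18)),('side',(494,357),(0,51,8)),('side',(268,461),(174,29.5,33)),('side',(150,430),(174,-29.5,33))]
def uv(n,q):
    return (np.array(q)+.5)/5-.5+[262,188] if n=='top' else (np.array(q)+.5)/6-.5+[310,160]
def res(p,full=False):
    f=F(*p[:3]);r=[proj(cs[n],f(q))-uv(n,a) for n,a,q in P]
    return np.array(r) if full else np.ravel(r)
for n in ['side','top','both']:
  ps=[i for i in range(len(P)) if P[i][0]==n or n=='both']
  s=least_squares(lambda p:np.ravel(res(p,1)[ps]),[460,-41,.15],loss='soft_l1');print(n,s.x);print(res(s.x,1)[ps].round(1).tolist())
f=F(*s.x)
overlay(cs['top'],(262,188,422,270),f,'ov_t3.png',segs(1.9),5)
overlay(cs['side'],(310,160,430,260),f,'ov_s3.png',segs(1.9),6)
E
```

```text
side [ 4.56237371e+02 -4.16650591e+01  1.40061776e-01]
[[0.1, 0.5], [-0.4, 0.6], [-0.0, -0.2], [0.3, 0.3], [-0.3, -1.0], [-0.2, 2.0], [2.0, -0.9], [-0.5, -0.8]]
top [ 4.55020280e+02 -3.98579413e+01  1.33721478e-01]
[[0.2, 1.0], [1.0, -0.4], [0.1, 0.3], [0.3, -1.4], [-0.4, 0.3], [-3.0, -0.1]]
both [ 4.55598666e+02 -4.01236803e+01  1.37641107e-01]
[[0.4, 1.0], [1.0, -0.4], [0.1, -0.1], [0.5, -1.6], [-0.3, 0.1], [-2.9, -0.6], [0.3, 0.8], [-0.2, 1.0], [-0.0, -0.0], [0.3, 0.4], [-0.3, -0.8], [-0.1, 2.3], [2.3, -0.6], [-0.3, -0.4]]
```

View pics/ov_t3.png

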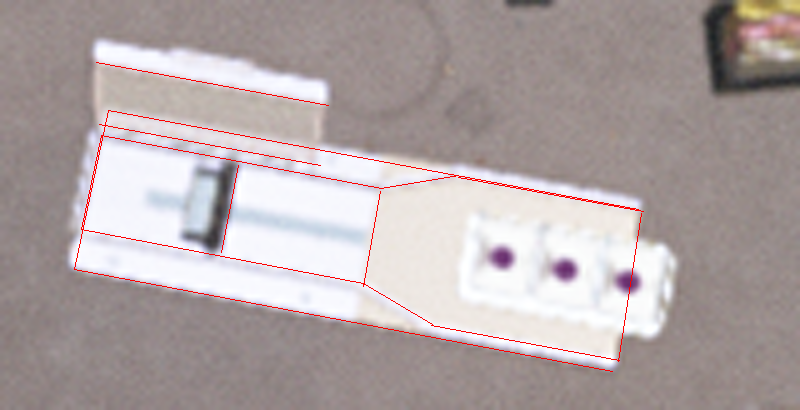

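View pics/ov_s3.png

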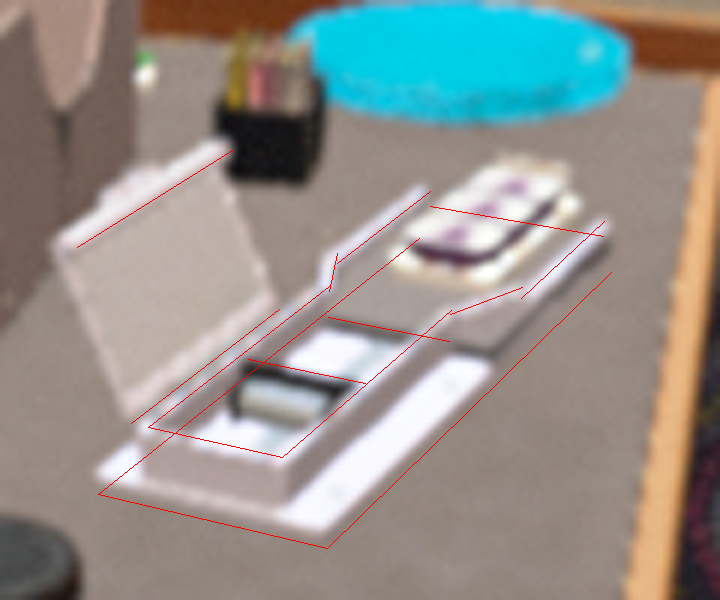

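```bash
python3 - <<'E'
from model import *
import pickle
cs=pickle.load(open('c0.pkl','rb'));c=cs['top']
O=np.array([455.7,-40.5]);yaw=.138
ex=np.array([np.sin(yaw),np.cos(yaw)]);ey=np.array([-np.cos(yaw),np.sin(yaw)])
def fe(p): d=np.array(p[:2])-O;return np.round([d@ex,d@ey],1)
uv=lambda q:(np.array(q)+.5)/5-.5+[262,188]
for nm,q,z in [('d1',(502,258),37),('d2',(566,270),37),('d3',(628,281),37),('nose a',(466,213),27),('nose b',(461,300),27),('tail a',(676,262),42),('tail b',(656,335),42)]:
    p=at_z(c,*uv(q),z);print(nm,p.round(1),fe(p))
cs2=cs['side']
for n in('strip_tail','strip_nose','strip'): 
    for cam,d in (('side',tip_of(n,'side')),('top',tip_of(n,'top'))):
        for k in d:
            p=at_z(cs[cam],k['at'][0]*640,k['at'][1]*400,18);print(n,cam,round(k['conf'],2),fe(p))
# cover edge angle from depth
for d in regions_of('cover_edge','top')[:1]:
    m=d['region'];v,u=np.nonzero(m)
    Q=np.array([at_d(c,a,b) for a,b in zip(u,v) if c['depth'][b,a]>0]);d2=Q[:,:2]-O
    L=np.c_[d2@ex,d2@ey,Q[:,2]]
    top=L[L[:,2]>80];print('cover',len(L),L.min(0),L.max(0))
    for h in range(35,110,10):
        s=L[(L[:,2]>h)&(L[:,2]<h+10)]
        if len(s):print(h,len(s),np.median(s,0).round(1))
s=read_state();print(R.from_rotvec(s['eef_rot']).as_matrix().round(3),s['time'])
E
```

```text
d1 [ 445.  -118.7   37. ] [-78.9  -0.2]
d2 [ 439.6 -157.4   37. ] [-1.18e+02 -1.00e-01]
d3 [ 434.7 -194.9   37. ] [-155.8   -0.5]
nose a [472.6 -96.7  27. ] [-53.4 -24.5]
nose b [419.6 -95.6  27. ] [-59.5  28.2]
tail a [ 446.9 -222.9   42. ] [-181.8  -16.4]
tail b [ 402.7 -211.6   42. ] [-176.8   29. ]
strip_tail side 0.67 [-161.9   11.3]
strip_tail top 0.97 [-182.6   -5.7]
strip_tail top 0.77 [-214.6 -343.1]
strip_tail top 0.47 [381.2  28.4]
strip_nose side 0.89 [-54.9   2.6]
strip_nose top 0.84 [-342.2 -317.9]
strip_nose top 0.62 [-59.8   3.7]
strip side 0.66 [-128.8    0. ]
strip top 0.66 [-116.7    2.7]
strip top 0.64 [-268.5 -320.3]
cover 783 [ 42.77599081 -95.23057208   0.16873725] [179.89412568 -33.48111985 115.88411317]
35 84 [104.8 -37.8  41. ]
45 97 [112.3 -42.6  49.7]
55 110 [111.7 -47.7  59.6]
65 97 [110.7 -52.7  69.5]
75 103 [111.7 -57.8  80.7]
85 61 [108.9 -61.   87.5]
95 37 [120.  -69.1 103.8]
105 186 [108.7 -66.2 108.4]
[[ 0.259 -0.     0.966]
 [-0.966 -0.     0.259]
 [ 0.    -1.    -0.   ]] 1.65
```

```bash
cat >> model.py <<'E'
O=np.array([455.7,-40.5]);yaw=.138
ex=np.array([np.sin(yaw),np.cos(yaw)]);ey=np.array([-np.cos(yaw),np.sin(yaw)])
def W(x,y,z): return list(O+ex*x+ey*y)+[z]
def fe(p): d=np.array(p[:2])-O;return np.round([d@ex,d@ey,p[2]],1)
X=np.array([-ey[0],-ey[1],0]);Yd=np.array([0,0,-1.])
ROT=R.from_matrix(np.c_[X,Yd,np.cross(X,Yd)]).as_rotvec()
def st():
    s=read_state();print('t',round(s['time'],2),'tcp',fe(s['tcp_pos']),'F',np.round(s['contact_force'],1),'w',round(s['width'],3))
    return s
def look(tag,sb=(310,160,430,260),tb=(262,188,422,270)):
    for n,b,k in(('side',sb,6),('top',tb,5)):
        c=capture(n);x0,y0,x1,y1=b
        save(cv2.resize(c['pixels'][y0:y1,x0:x1],None,fx=k,fy=k,interpolation=cv2.INTER_CUBIC),f'{n}_{tag}.png')
E
python3 - <<'E'
from model import *
manip.reach(W(-218,0,110),ROT);st()
effector.set_gripper(0.12,40)
manip.movel(W(-214,0,24),v=150);st()
look('a')
E
```

```text
t 3.36 tcp [-219.8   -0.   110.4] F [ 0.1  0.5 -0.4] w 1.001
t 4.78 tcp [-214.2   -0.6   24.6] F [ 0.8  0.2 -1. ] w 0.122
```

View pics/side_a.png

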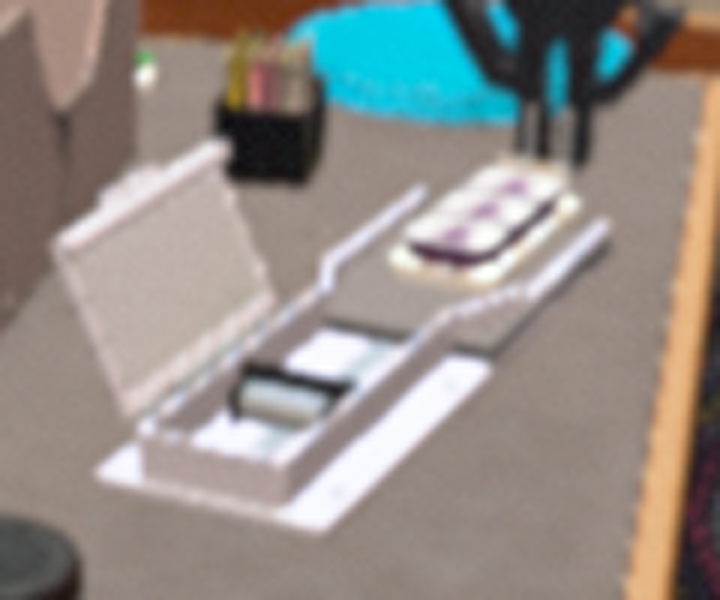

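View pics/top_a.png

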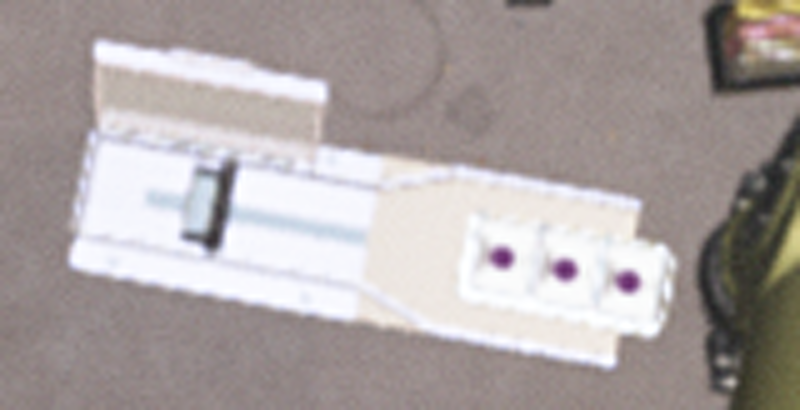

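The white strip with purple tubs is at top (373,244) on the deck. The other strip-shaped thing, at top (438,152), is green, so the white one is the target. The shut fingers stand just behind its tail, at side crop (555,150).

```bash
python3 - <<'E'
from model import *
manip.movel(W(-120,0,24),v=80);st()
manip.movel(W(-54,0,24),v=60);st()
look('b')
E
```

```text
t 6.21 tcp [-120.2    0.2   23.8] F [-0.  -0.1  0.1] w 0.122
t 7.46 tcp [-54.2   0.1  23.9] F [ 0.3 -0.  -0.7] w 0.115
```

View pics/side_b.png

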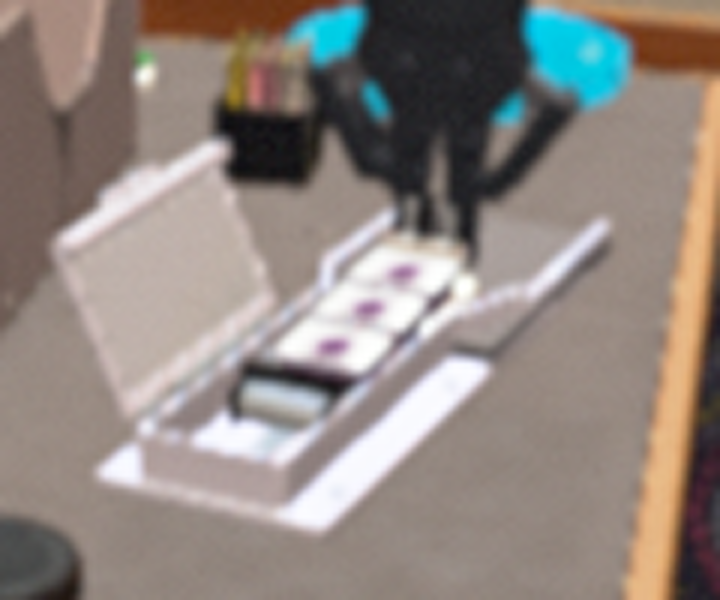

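View pics/top_b.png

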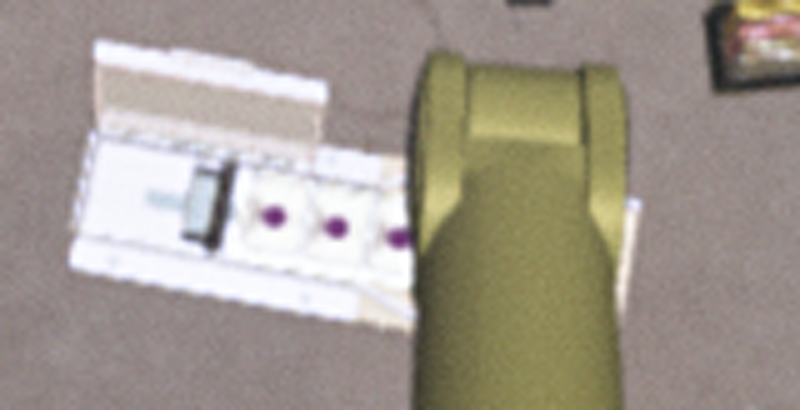

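The strip is tipped into the channel, with its nose at the follower (top crop (240,220)), and the follower has not moved yet. Next I raise the fingers on the tab, push against the spring, then drag down.

```bash
python3 - <<'E'
from model import *
manip.movel(W(-59,0,24),v=60)
manip.movel(W(-59,0,29),v=60)
manip.movel(W(-30,0,29),v=50);st()
manip.movel(W(-8,0,29),v=40);st()
look('c')
E
```

```text
t 8.79 tcp [-30.    0.1  28.9] F [-1.1 -3.7 -1.2] w 0.124
t 9.49 tcp [-8.  0. 29.] F [-0.8 -4.6 -0.1] w 0.12
```

View pics/side_c.png

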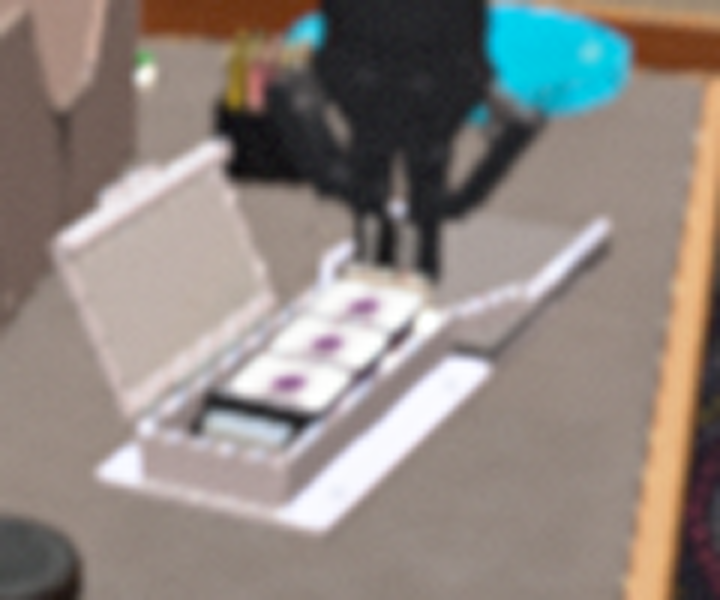

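View pics/top_c.png

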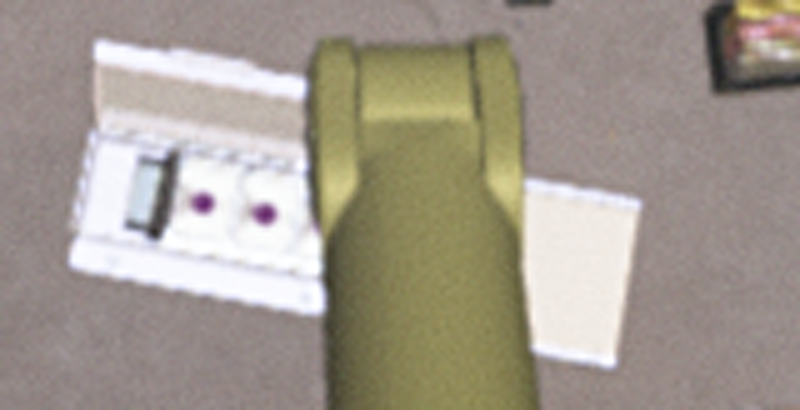

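```bash
python3 - <<'E'
from model import *
import pickle
c=pickle.load(open('c0.pkl','rb'))['top']
uv=lambda q:(np.array(q)+.5)/5-.5+[262,188]
for q in((203,203),(265,214)): print(fe(at_z(c,*uv(q),31)))
manip.movel(W(-5,0,29),v=40);st()
manip.movel(W(-5,0,19.5),v=20);st()
look('d')
E
```

```text
[104.8  -0.2  31. ]
[66.6 -0.6 31. ]
t 9.84 tcp [-5.1  0.  29. ] F [-0.6 -4.2  0.4] w 0.12
t 10.47 tcp [-5.7  0.1 19.2] F [ 0.1 -5.8 -0.6] w 0.123
```

View pics/side_d.png

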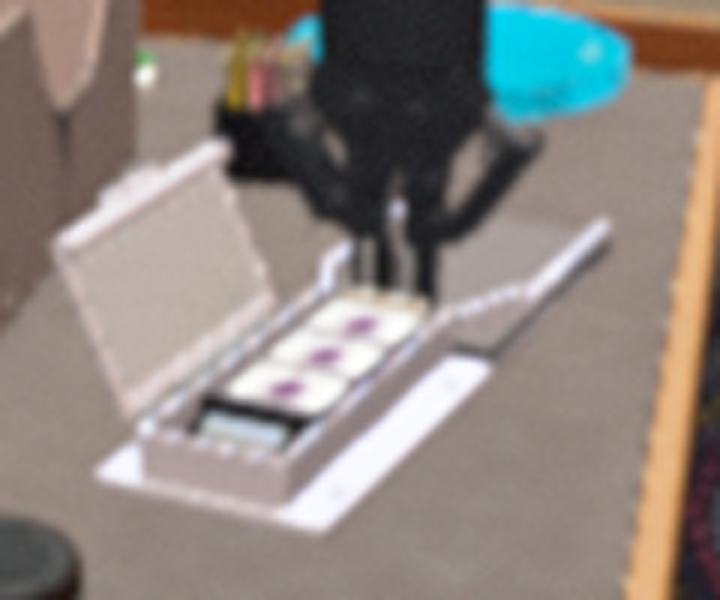

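The tail tab top fell from crop row 275 to 295, so the tail is down. I retract straight back at the same height and check that it holds.

```bash
python3 - <<'E'
from model import *
for x in(-8,-11,-14,-18): manip.movel(W(x,0,19.5),v=25);st()
manip.movel(W(-40,0,19.5+3),v=120)
manip.movel(W(-60,0,150),v=200);st()
look('e')
E
```

```text
t 10.83 tcp [-8.2  0.1 19.4] F [-0.3 -4.   0.9] w 0.117
t 11.1 tcp [-10.   -0.1  19.6] F [ 0.5 -0.1  0.7] w 0.12
t 11.37 tcp [-13.9  -0.   19.5] F [-0.4  0.2  1. ] w 0.118
t 11.68 tcp [-18.2   0.   19.5] F [ 0.6 -0.1 -0.5] w 0.121
t 12.8 tcp [-59.4   0.8 148.9] F [0.3 0.7 0.1] w 0.119
```

View pics/side_e.png

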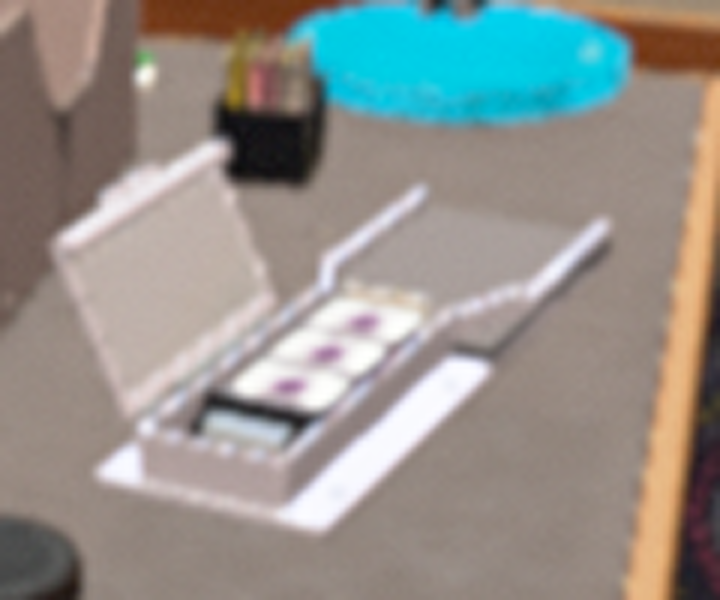

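View pics/top_e.png

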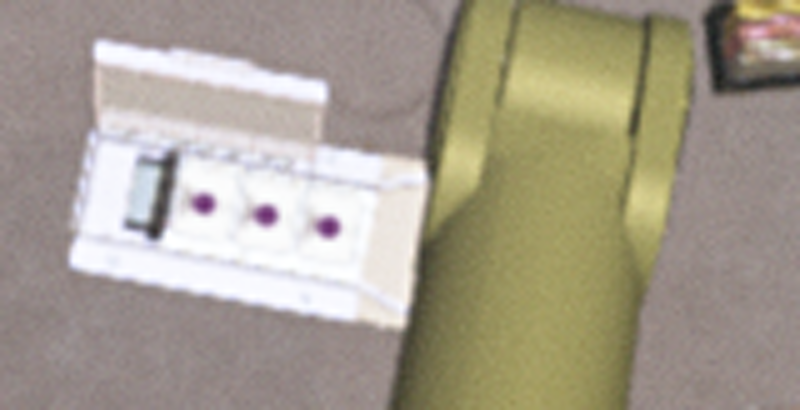

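Loaded: the follower face moved to about top crop (170,200), the three dots lie on the channel axis, and the push force fell to 0 near TCP x = -10 on the way back. Next is the cover. First I check for clearance behind it.

```bash
python3 - <<'E'
from model import *
import pickle
c=pickle.load(open('c0.pkl','rb'))['top']
G={}
for v in range(60,260):
  for u in range(230,420):
    if c['depth'][v,u]>0:
      x,y,z=fe(at_d(c,u,v)); 
      if 20<x<200 and -260<y<-70: G.setdefault((int(y//20*20),int(x//20*20)),[]).append(z)
for y in range(-260,-60,20): print(y,[int(max(G.get((y,x),[-9]))) for x in range(20,200,20)])
s=read_state()
X=np.r_[-ex,0];r=R.from_matrix(np.c_[X,Yd,np.cross(X,Yd)]).as_rotvec()
for y,z in((-110,200),(-105,85),(-60,90),(30,38)): print(y,z,np.round(solver.inverse_kinematics(W(108,y,z),r),2))
print(np.round(s['joint_positions'],2))
E
```

```text
-260 [196, 199, 199, 19, 138, 131, 5, 5, 6]
-240 [200, 200, 18, 17, 143, 7, 4, 8, 7]
-220 [18, 18, 20, 17, 153, 6, 7, 5, 7]
-200 [-9, -9, -9, 19, 157, 6, 7, 9, 9]
-180 [154, 157, 156, 159, 152, 9, 4, 6, 8]
-160 [5, 154, 160, 160, 6, 6, 6, 6, 7]
-140 [7, 7, 7, 7, 6, 6, 5, 5, 4]
-120 [6, 7, 8, 6, 8, 7, 8, 5, 6]
-100 [6, 5, 5, 6, 1, 6, 4, 4, 7]
-80 [3, 107, 106, 112, 110, 113, 108, 109, 4]
-110 200 [ 0.48  0.26 -0.72  1.65  0.18  1.3  -1.98]
-105 85 [ 0.42  0.36 -0.65  1.79  0.24  1.08 -2.03]
-60 90 [ 0.48  0.26 -0.71  1.89  0.2   1.06 -2.02]
30 38 [ 0.55  0.16 -0.8   2.12  0.14  0.92 -2.04]
[ 0.8  -0.   -0.63  1.99 -0.    1.15  0.03]
```

```bash
python3 - <<'E'
from model import *
manip.movel(W(-40,0,210),v=250)
X=np.r_[ex,0];r=R.from_matrix(np.c_[X,Yd,np.cross(X,Yd)]).as_rotvec()
print(np.round(solver.inverse_kinematics(W(120,-100,210),r),2))
manip.reach(W(120,-100,210),r)
effector.set_gripper(0.0);st()
manip.movel(W(120,-100,88),v=150);st()
look('f')
E
```

```text
[ 0.54  0.26 -0.82  1.65  0.2   1.32  1.12]
t 14.59 tcp [ 119.1 -100.   210.1] F [-0.2 -0.5  0.1] w 0.0
t 15.56 tcp [ 120.3 -100.7   89. ] F [0.5 0.7 0.7] w -0.001
```

View pics/side_f.png

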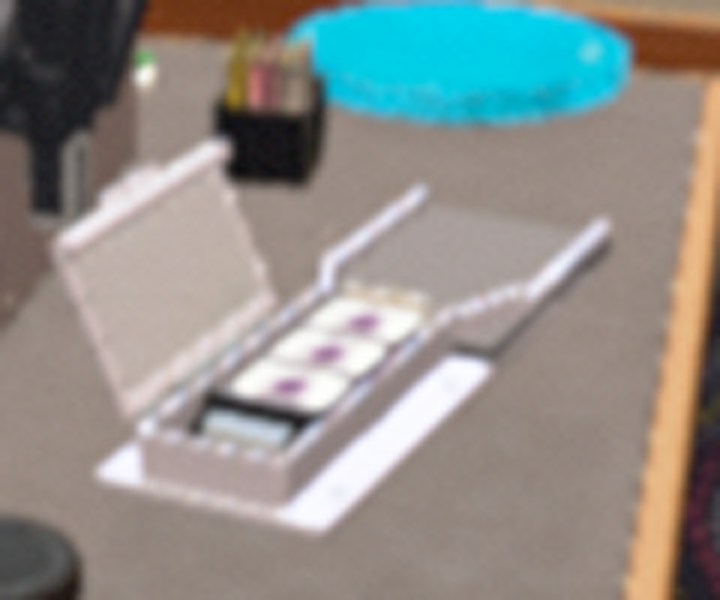

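```bash
python3 - <<'E'
from model import *
manip.movel(W(120,-72,92),v=80);st()
manip.movel(W(120,-53,99),v=60);st()
for th in (1.4,1.2,1.0,.8):
    manip.movel(W(120,-36+68*np.cos(th)-4.5*np.sin(th)-11*np.sin(th),34.5+68*np.sin(th)+4.5*np.cos(th)),v=60);st()
look('g')
E
```

```text
t 16.16 tcp [119.8 -71.9  92.3] F [ 0.4 -0.4 -0.1] w 0.0
t 16.64 tcp [119.9 -52.8  99.2] F [0.9 0.6 0.5] w -0.004
t 17.02 tcp [119.9 -39.4 102.4] F [ 1.4 -0.6 -0.3] w -0.002
t 17.4 tcp [119.9 -25.2  99.3] F [ 0.2  0.3 -0.2] w 0.003
t 17.79 tcp [119.9 -11.7  93.9] F [-0.4  0.4  0. ] w 0.001
t 18.19 tcp [119.9   0.8  86.1] F [0.2 0.5 0.5] w 0.001
```

View pics/side_g.png

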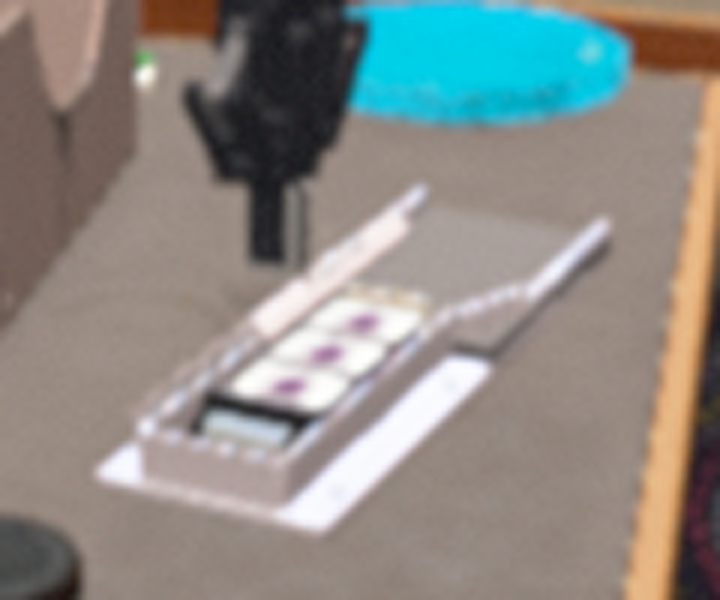

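```bash
python3 - <<'E'
from model import *
manip.sleep(2.0)
look('h');st()
E
```

```text
t 20.39 tcp [120.    0.3  86.4] F [ 0.1  0.5 -0. ] w -0.002
```

View pics/side_h.png

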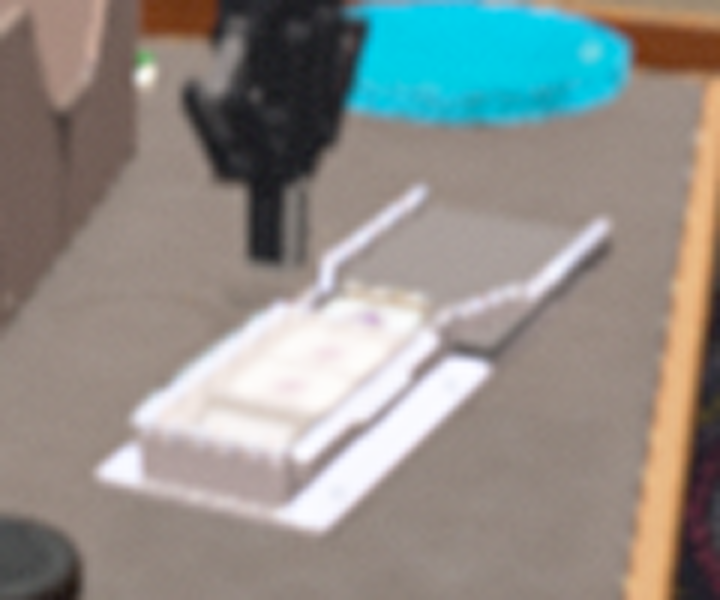

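The cover has sunk shut: bar along side crop (300,455)-(435,335). A light press on the bar gives its height, then I move clear and look from both cameras.

```bash
python3 - <<'E'
from model import *
manip.movel(W(115,32,60),v=120)
manip.movel(W(115,32,43),v=60);s=st()
for z in np.arange(42,36.4,-1):
    manip.movel(W(115,32,z),v=20);s=st()
    if s['contact_force'][2]>5: break
manip.movel(W(115,32,120),v=150)
manip.movel(W(-60,20,230),v=250);st()
manip.reach(W(-330,-40,260),ROT);st()
manip.sleep(.5)
look('i')
for n in('side','top'):
    c=capture(n);save(c['pixels'],n+'_end.png')
    for k in('strip_tail','strip_nose','cover_edge','honey_jar','jam_single','sugar_caddy'):
        for d in tip_of(k,n)[:2]:
            z={'strip_tail':10,'strip_nose':10,'cover_edge':34}.get(k,0);p=at_z(c,d['at'][0]*640,d['at'][1]*400,z)
            print(n,k,round(d['conf'],2),fe(p))
    if n=='top':
        m=[fe(at_d(c,u,v)) for v in range(190,250) for u in range(270,345) if c['depth'][v,u]>0]
        m=np.array(m)
        for a,b in((36,48),(24,34),(10,20),(-10,0),(-30,-15),(-40,-32)):
            s=m[(m[:,0]>50)&(m[:,0]<165)&(m[:,1]>a)&(m[:,1]<b)];print(a,b,np.percentile(s[:,2],[50,75,90,98]))
E
```

```text
t 21.32 tcp [115.2  32.3  42.5] F [-0.5 -0.3 -0.3] w 0.001
t 21.57 tcp [115.1  31.9  42.1] F [0.7 0.1 0.3] w 0.002
t 21.82 tcp [115.  32.  41.] F [-0.4 -0.4  0.4] w -0.0
t 22.07 tcp [115.  32.  40.] F [ 0.3  1.  -0.1] w 0.001
t 22.32 tcp [115.   32.1  38.9] F [ 0.2 -0.9  0.6] w -0.0
t 22.57 tcp [115.   32.1  37.9] F [-0.6 -0.1  1.2] w -0.001
t 22.82 tcp [115.1  31.8  37.1] F [-0.4 -0.3  1. ] w 0.003
t 24.5 tcp [-58.5  20.7 228.8] F [ 0.  -0.1  1.1] w -0.001
t 25.63 tcp [-327.7  -40.6  259.6] F [ 0.6 -0.3 -0.4] w 0.0
side strip_tail 0.66 [-17.3   0.   10. ]
side cover_edge 0.71 [101.8  33.2  34. ]
side honey_jar 0.56 [392.1  25.9   0. ]
side jam_single 0.91 [408.2 118.2   0. ]
side jam_single 0.52 [-118.   -21.9    0. ]
side sugar_caddy 0.58 [-265.1 -188.6    0. ]
side sugar_caddy 0.47 [393.2  26.3   0. ]
top strip_tail 0.91 [-211.4 -353.5   10. ]
top strip_tail 0.68 [-209.4 -163.8   10. ]
top strip_nose 0.82 [-338.3 -312.2   10. ]
top strip_nose 0.25 [ 2.7  2.  10. ]
top cover_edge 0.63 [103.8  41.3  34. ]
top honey_jar 0.71 [385.5  11.2   0. ]
top jam_single 0.47 [403.6 113.8   0. ]
top sugar_caddy 0.94 [-213. -169.    0.]
36 48 [34.2   37.8   40.29  42.476]
24 34 [34.9   37.65  39.88  42.356]
10 20 [36.9   38.4   39.8   41.916]
-10 0 [36.85  38.65  40.19  42.074]
-30 -15 [36.9   38.6   40.14  42.032]
-40 -32 [37.8   39.4   40.78  43.056]
```

View pics/side_i.png

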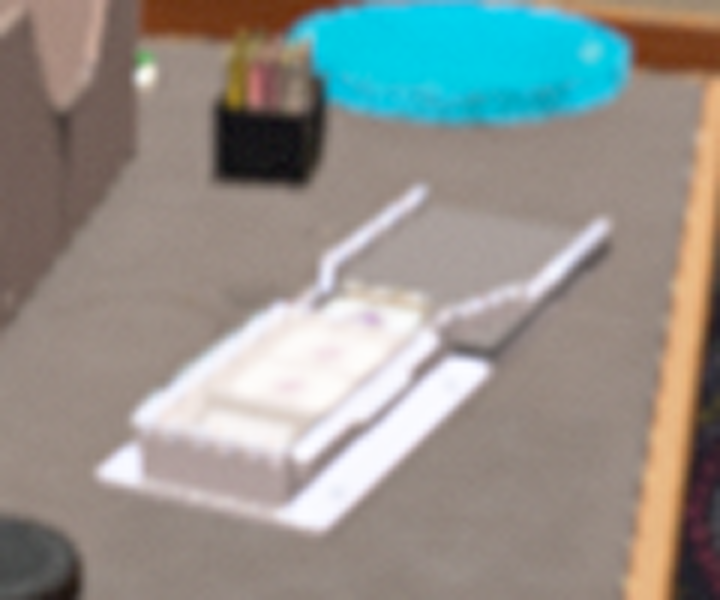

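View pics/top_i.png

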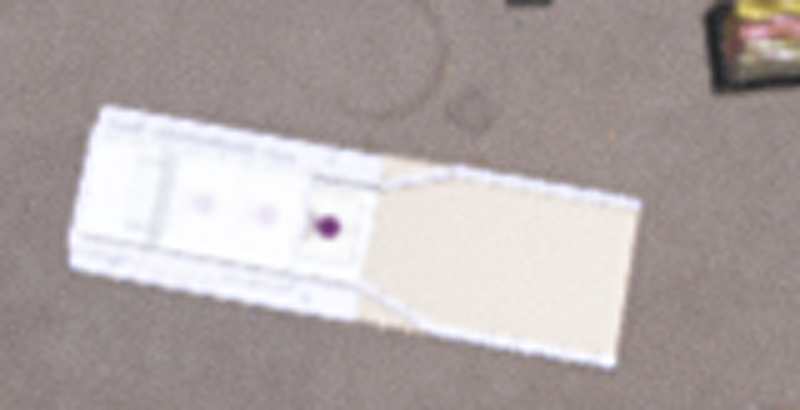

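View pics/top_end.png

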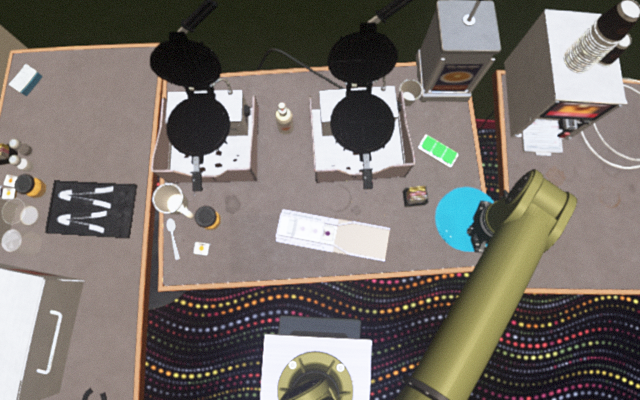

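```bash
python3 -c "
from model import *
manip.close_job();st()"
```

```text
the job is handed in; nothing more can be done
the job is handed in; nothing more can be done
```

The strip is loaded in the channel, the cover is shut over it, and I handed the job in at about 26 s of the 48 s. No verdict is reported.

**What I did:** I took the white strip with purple tubs as the one meant and left the green look-alike alone. The fingers pushed its tail along the deck and against the follower, felt as about 4 to 5 N. I then dragged the tail down behind the sill and backed off. The cover was pushed over from behind until it sank shut by itself.

**Checks that agreed:**
- **Tail:** it dropped visibly as the fingers moved down. The push force went to zero after about 5 mm of retreat, which fits the sill holding the strip. The tub positions did not change afterwards.
- **Cover:** in the last pictures its surface measures level across the channel, about 37 mm high by depth camera.
- **Bystanders:** the pictures show the three bystanders where they were at the start.

**Checks that disagreed or were weak:**
- **Press on the cover:** pressing down to z = 37 mm met only about 1 N. This shows the bar was no higher than that, but it was not a firm contact.
- **Point networks:** their last reports for the strip's nose and tail were wrong. They landed on the look-alike or the wrong part, because the milky cover hides the strip. I relied on the tub positions instead.
- **Tail height:** I judged that the tail and nose were flat from the pictures and forces, not from a direct height measurement.

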